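Dress the product-photo set

TASK

Set up the product shot: on the middle of the round turntable build a stepped tower, the large round-ended plinth at the bottom, the oblong plinth on it with its long side along the large one's, then the small round plinth, and the little jar on top, each centred on the one below. Stand the potted plant upright on the middle of the square tile. Leave the camera lens and the grey plastic panel foot where they are, and let go of everything.

Things in the scene. Friction and masses are not known exactly. Their poses are not given: they have to be found in the camera images.
- large_mid (a point): Large wooden plinth: flat block with two straight long sides and half-round ends, 110 long (its x axis) x 56 wide (y) x 30 high (z). Lies flat on the table at the start, any yaw. This point is its centre, 15 mm above its underside.
- medium_mid (a point): Oblong wooden plinth: rectangular block 80 long (its x axis) x 48 wide (y) x 30 high (z). Lies flat on the table at the start, any yaw. This point is its centre, 15 mm above its underside.
- small_mid (a point): Small round wooden plinth: plain disc of 46 mm diameter, 30 high. Stands upright on the table at the start, one of five places in an outer arc; this point is on its axis, half-way up; z is up.
- jar_mid (a point): Little closed amber cosmetic jar with a black cap, round, 40 mm diameter, 44 high over all; the cap, 37 mm across, is the top 16 mm, above a slightly drawn-in shoulder. Stands upright on the table at the start, one of five places in an outer arc; this point is on its axis, half-way up; z is up.
- plant_mid (a point): Small potted plant: round black pot 50 high with a rim band of 56 mm diameter from 32 to 50 mm above its underside, stepping in to 50 mm below the band and tapering to 46 mm at the foot; a narrow tuft of stiff green leaves stands up to about 78 mm above the underside, within the rim's outline. Stands upright on the table at the start. This point is on its axis, 25 mm above its underside; z is up. Best gripped by the rim band.
- turntable_top (a point): Round photo turntable, grey with a black top pad, 150 mm diameter, 22 high, fixed to the table and does not turn. This point is the centre of its top face; z is up.
- tile_top (a point): Square grey slab tile, 110 x 110 x 8 high, fixed to the table (nearer the robot, beside the turntable; which of them is left or right varies). This point is the centre of its top face; x and y are along its sides, z is up.
- lens: Black camera lens standing on end, 68 mm diameter, 48 high, beyond the work area, loose: not to be disturbed. Origin: centre of its underside.
- foot: Grey plastic panel foot lying on the table, 110 x 30 x 22 high, beyond the work area, loose: not to be disturbed. Origin: centre of its underside, x along its length.
Things that resemble listed ones, but are neither listed nor needed, are in the scene too. Leave any turquoise look-alike of the part that bears small_mid alone. Several things look just like the part that bears tile_top: the one meant starts farthest to the robot's right.

How it is judged (in metres and radians):
At the end, for the whole second after the job is handed in: Large plinth within 15 mm of turntable centre; oblong, small plinth and jar stacked on it in that order, each within 12 mm of the one below, oblong within 0.2 rad of the large; plant within 15 mm of tile centre; heights within 6 mm, tilts under 0.12 rad, all released, at rest (horizontal distance between large_mid and turntable_top below 0.015 m and z of large_mid in the frame of turntable_top between 0.009 and 0.021 m and horizontal distance between medium_mid and large_mid below 0.012 m and z of medium_mid in the frame of turntable_top between 0.039 and 0.051 m and horizontal distance between small_mid and medium_mid below 0.012 m and z of small_mid in the frame of turntable_top between 0.069 and 0.081 m and horizontal distance between jar_mid and small_mid below 0.012 m and z of jar_mid in the frame of turntable_top between 0.106 and 0.118 m and angle between the x axis of medium_mid and the x axis of large_mid, either way round below 0.2 rad and horizontal distance between plant_mid and tile_top below 0.015 m and z of plant_mid in the frame of tile_top between 0.019 and 0.031 m and angle between each of large_mid, medium_mid, small_mid, jar_mid, plant_mid's own z axis and vertical below 0.12 rad and linear speed of each of large, medium, small, jar, plant below 0.02 m/s); the robot touches nothing.
It fails at once if the lens was disturbed (moved over 20 mm) (distance of lens from where it was at the start of the episode above 0.02 m).
It fails at once if the grey foot was disturbed (moved over 20 mm) (distance of foot from where it was at the start of the episode above 0.02 m).
It also fails if it takes over 128 s, if anything falls off the work surface, if the arm or the gripper's body presses on something with over 40 N, if the wrist force passes 120 N, or if a joint passes its speed limit or range.

ROBOT

A 6-joint arm with a two-finger parallel gripper is mounted at the origin on the work surface. World frame = base frame: x ahead of the robot, y to its left, z up, the work surface at z = 0. Lengths are in mm, angles in rad, forces in N, time in s.
With the tool pointing down it reaches from about 400 to 925 mm from the base axis. Payload 12.5 kg.
Tool frame: the origin (TCP) lies midway between the tips of the shut fingers; the grasp point (between the pads) lies 19 mm behind it (env.pinch_z is the distance from the TCP to the grasp point, in mm); z points along the fingers, y is the line along which they close (so a half turn about z gives the same grasp; the last joint's range is limited). The gripper opens to 95 mm and grips with 3 to 60 N. Pads are 20 mm wide; open, the fingers measure 119 mm over their backs; the gripper's body (75 mm by 180 mm) begins 59 mm behind the grasp point.
Start: joints at [1.07, 0.491, 1.559, -0, 1.092, -0.106], TCP at [240.375, 576.946, 214.661] pointing down, gripper open.
Joint ranges: [-3.1, 3.1], [-0.84, 2.19], [0.05, 2.79], [-1.13, 4.28], [0.06, 2.93], [-2.69, 2.69]. Speed limits (rad/s): [2.22, 2.22, 2.79, 3.14, 3.14, 3.14].

INTERFACE

Orientations are given as [roll, pitch, yaw] about the fixed x, y, z axes, in that order (R = Rz(yaw) Ry(pitch) Rx(roll)).
In Python, from cell import readout, eyes, job_done, env gives the robot as it stands.
- The arm moves only by the shell command python3 -m jog 'ROWS'. ROWS is a JSON object of lists of equal length, an entry for each row: "dp": the shift along the tool's x, y, z in mm, a list of three; "twist": the turn about the tool's z in degrees; "claw": the closure, from -1 (fully open) to 1 (shut). A call has 1 to 8 rows; each row is the pose to reach, as a shift and turn from the pose commanded when the call began, along the tool's axes at that moment; what a row does not reach only later rows make up. A row lasts 1/12 s, in which the tool goes at most 41.7 mm and 7.16 degrees, less where a joint would pass 70% of its speed; a pose out of reach is approached as far as the arm can. A call with a gripper value outside its range is refused whole. The fingers move at their own pace and stop on an object; the grip force is fixed at half the most. Time passes only in rows, so rows that repeat a pose let the fingers close. It gives the time, the measured TCP pose, the force and the opening at its end, in the units of the state.
- readout.state(): the state, without advancing time (a new reading comes with each control period).
- eyes.read_camera(name): name is "side" or "top" or "wrist"; returns the picture (400x640x3 uint8, red, green, blue); there is no depth.
- eyes.camera_model(name): a dict with "intrinsics" (3x3 intrinsics, pixels), "k1" (the pictures are not rectified: a ray, as slopes to the right and down, at radius r is drawn at 1 + k1 r^2 times it, then the intrinsics apply), "R" (3x3) and "t" (3): a world point X has camera coordinates R X + t. Camera axes: x right, y down, z forward; pixel columns grow to the right and rows downward; lengths in mm; the calibration is good to about 2 mm. A picture is of the moment at which its call begins: read the wrist's pose just before it. camera_model takes no time and is no camera call; for the wrist camera it gives the pose at the moment of the call.
- job_done(): hands the job in, once; it reports no verdict.
The state is a dict: "t": time; "joints": joint angles; "qvel": joint speeds; "tau": joint torques, N m; "eef_pos": TCP position; "tcp_rot": TCP orientation; "ft_force": force on the tool from outside, world axes, zero at the start; "moment": the same for the moment, N m; "opening": opening from 0.0 (shut) to 1.0 (fully open).
Only numpy, scipy, OpenCV 4.12 (cv2) and the standard library are available. Lean on these libraries where they do the work, as an engineer would, in place of code of your own. Each camera call takes 0.05 s, during which the arm holds its last target. There are 200 camera calls.

## Working session

There is one attempt and no reset: what is moved stays moved. The work goes in short steps, Python scripts to look and compute and a shell command to move; the robot and the scene stay as the last step left them, time stands still between calls to the robot, and variables do not carry over. Pictures are saved under pics/ and viewed, on a budget of 14 in all, crops included, one or two more only if the job needs it, and the job is handed in when it is done.

```bash
ls; mkdir -p pics; cat > h.py <<'E'
import numpy as np, cv2
from cell import readout, eyes, env
def ray(m,uv):
    K=np.array(m["intrinsics"],float);k=m["k1"];R=np.array(m["R"]);t=np.array(m["t"])
    p=cv2.undistortPoints(np.array(uv,float).reshape(-1,1,2),K,np.array([k,0,0,0.]))[:,0]
    d=np.c_[p,np.ones(len(p))]@R; return -R.T@t,d
def plane(m,uv,z):
    c,d=ray(m,uv); return c+d*((z-c[2])/d[:,2])[:,None]
E
python3 - <<'E'
from h import *
for n in("top","side"):
    im=eyes.read_camera(n);cv2.imwrite(f"pics/{n}0.png",im[...,::-1]);m=eyes.camera_model(n);np.save(n+"0.npy",im)
    print(n,{k:np.round(v,3).tolist() for k,v in m.items()})
print(readout.state(),env.pinch_z)
E
```

```text
pics
top {'intrinsics': [[464.723, 0.0, 324.117], [0.0, 464.723, 190.566], [0.0, 0.0, 1.0]], 'k1': -0.137, 'R': [[0.016, -1.0, 0.01], [-0.988, -0.017, -0.151], [0.151, -0.007, -0.988]], 't': [-2.996, 609.9, 1102.135]}
side {'intrinsics': [[408.604, 0.0, 320.078], [0.0, 408.604, 197.393], [0.0, 0.0, 1.0]], 'k1': -0.048, 'R': [[-0.944, -0.329, 0.016], [-0.253, 0.694, -0.674], [0.211, -0.641, -0.738]], 't': [579.673, 198.764, 1025.753]}
{'t': 0.1, 'joints': array([ 1.07039982e+00,  4.91485324e-01,  1.55934323e+00,  8.45089289e-06,
        1.09171248e+00, -1.05551000e-01]), 'qvel': array([-0.00160805, -0.00262865, -0.00171748, -0.00086546, -0.00191178,
        0.00044554]), 'tau': array([ 2.26124997e-03, -6.13620043e+01, -2.58608437e+01,  6.93841930e-02,
        4.70241252e-02, -1.12981131e-04]), 'eef_pos': array([240.27044566, 576.75865532, 214.14444993]), 'tcp_rot': array([-3.14065033e+00, -1.07371491e-04,  2.74674320e+00]), 'ft_force': array([-0.97358419, -0.37735684,  0.23166219]), 'moment': array([ 0.01894905, -0.00335691,  0.00031872]), 'opening': 0.9979121872270685} 18.8
```

View pics/top0.png

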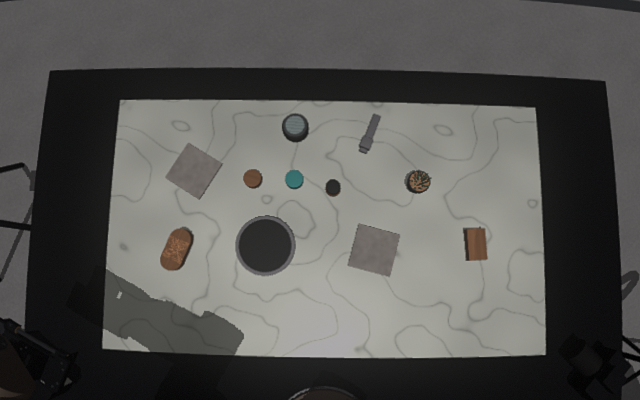

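View pics/side0.png

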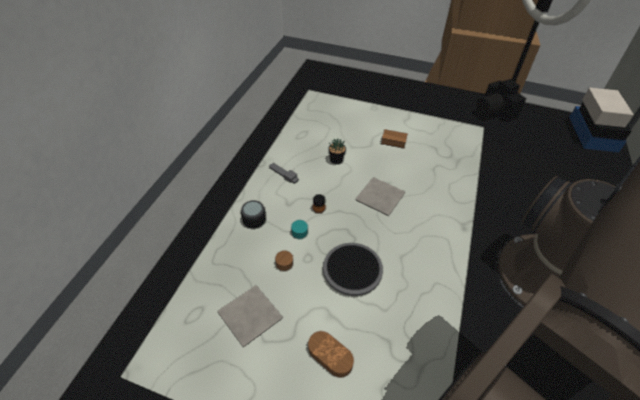

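The top view is up=+x, left=+y. Large plinth is at (177,249), oblong at (476,244), small wooden disc at (253,178) beside the turquoise decoy at (294,179), jar at (333,187), plant at (418,181), turntable at (265,245). The target tile is at (374,250) (the robot's right; decoy at (193,171)). The lens is at (295,127) and the foot at (370,134).

```bash
python3 - <<'E'
from h import *
im=np.load("top0.npy");m=eyes.camera_model("top");print("cam",ray(m,[[0,0]])[0].round())
lab=cv2.cvtColor(im,cv2.COLOR_RGB2LAB).astype(int);g=lab[...,0]
bg=cv2.medianBlur(im,3)
objs=dict(large=(177,249,26,30),medium=(476,244,22,30),small=(253,178,15,30),jar=(333,187,14,44),plant=(418,181,18,50),table=(265,245,36,22),tile=(374,250,34,8),lens=(295,127,18,48),foot=(370,134,24,22))
vis=[]
for n,(u,v,h,z) in objs.items():
    a=slice(v-h,v+h+1),slice(u-h,u+h+1);L=lab[a]
    ref=np.median(np.concatenate([L[0],L[-1],L[:,0],L[:,-1]]),0)
    d=np.linalg.norm(L-ref,axis=2);mk=(d>22).astype(np.uint8)
    mk=cv2.morphologyEx(mk,cv2.MORPH_OPEN,np.ones((3,3)))
    c=max(cv2.findContours(mk,0,1)[0],key=cv2.contourArea)[:,0]+[u-h,v-h]
    P=plane(m,c,z)[:,:2].astype(np.float32);r=cv2.minAreaRect(P)
    M=cv2.moments(c.astype(np.float32)); cen=plane(m,[[M['m10']/M['m00'],M['m01']/M['m00']]],z)[0]
    print(n,"rect",np.round(r[0]),np.round(r[1]),round(r[2],1),"centroid",cen.round(),"base-plane",plane(m,[[M['m10']/M['m00'],M['m01']/M['m00']]],0)[0].round())
    t=cv2.resize(im[v-27:v+28,u-27:u+28] if h<30 else im[v-36:v+37,u-36:u+37],(250,250),interpolation=cv2.INTER_CUBIC)
    vis.append(t)
cv2.imwrite("pics/m0.png",np.vstack([np.hstack(vis[:3]),np.hstack(vis[3:6])])[...,::-1])
E
```

```text
cam [ 436.   15. 1182.]
large rect [460. 372.] [ 66. 116.] 67.6 centroid [459. 372.  30.] base-plane [460. 382.   0.]
medium rect [ 485. -374.] [84. 59.] 2.1 centroid [ 484. -374.   30.] base-plane [ 486. -384.    0.]
small rect [640. 188.] [49. 48.] 1.0 centroid [641. 188.  30.] base-plane [646. 192.   0.]
jar rect [618. -13.] [43. 37.] 0.9 centroid [618. -14.  44.] base-plane [625. -15.   0.]
plant rect [ 636. -224.] [58. 66.] 1.0 centroid [ 637. -224.   50.] base-plane [ 646. -234.    0.]
table rect [475. 152.] [149. 150.] 1.3 centroid [474. 152.  22.] base-plane [474. 154.   0.]
tile rect [ 467. -122.] [117. 112.] 75.7 centroid [ 468. -120.    8.] base-plane [ 468. -120.    0.]
lens rect [770.  84.] [76. 66.] 1.3 centroid [770.  83.  48.] base-plane [784.  86.   0.]
foot rect [ 766. -109.] [ 34. 111.] 65.3 centroid [ 763. -106.   22.] base-plane [ 769. -109.    0.]
```

View pics/m0.png

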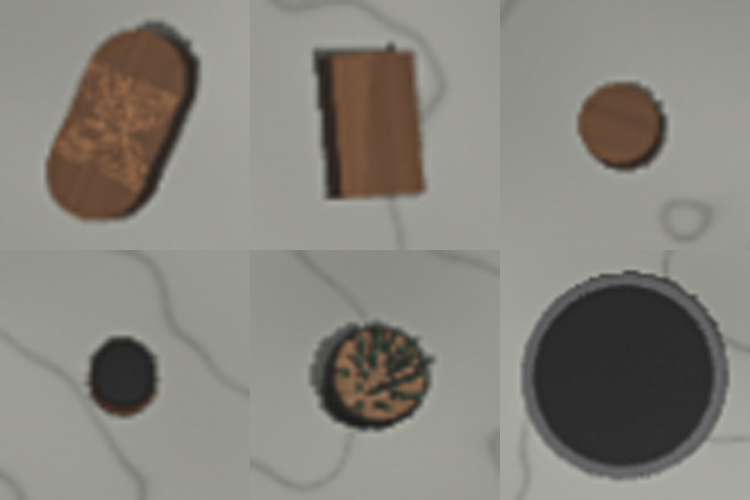

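The montage shows top faces well separated from the dark sides, so brown and black masks give the top centres.

```bash
python3 - <<'E'
from h import *
im=np.load("top0.npy").astype(int);m=eyes.camera_model("top")
rb=im[...,0]-im[...,2]
print(im[178,253],im[244,476],im[244,467],im[187,333],im[181,418])
bright=(rb>22)&(im[...,0]>75)
for n,(u,v,h,z,mk) in dict(large=(177,249,26,30,bright),medium=(476,244,22,30,bright),small=(253,178,15,30,bright),plant=(418,181,18,48,bright),jar=(333,187,14,44,(im.sum(2)<200)&(rb<15)),pad=(265,245,36,22,im.sum(2)<200),tile=(374,250,34,8,im.sum(2)<430)).items():
    q=np.zeros(mk.shape,np.uint8);q[v-h:v+h+1,u-h:u+h+1]=mk[v-h:v+h+1,u-h:u+h+1]
    q=cv2.morphologyEx(q,cv2.MORPH_CLOSE,np.ones((5,5)))
    c=max(cv2.findContours(q,0,1)[0],key=cv2.contourArea)[:,0]
    P=plane(m,c,z)[:,:2].astype(np.float32);r=cv2.minAreaRect(P);cc=cv2.minEnclosingCircle(P)
    print(n,"rect",np.round(r[0],1),np.round(r[1]),round(r[2],1),"circ",np.round(cc[0],1),round(cc[1],1))
E
```

```text
[100  73  55] [101  73  55] [53 43 37] [43 43 43] [123  96  72]
large rect [458.7 376.7] [ 56. 109.] 67.2 circ [458.6 376.6] 54.8
medium rect [ 483.8 -378.2] [80. 47.] 3.5 circ [ 483.1 -377.6] 44.6
small rect [642.5 190.9] [44. 43.] 46.5 circ [642.1 190.7] 22.4
plant rect [ 638.  -228.9] [46. 46.] 1.0 circ [ 637.6 -228.6] 24.9
jar rect [619.6 -13.4] [35. 32.] 0.9 circ [620.2 -14.4] 18.5
pad rect [475.6 152.2] [132. 130.] 1.3 circ [476.  148.3] 70.5
tile rect [ 468.7 -116.4] [140. 113.] 75.1 circ [ 468.  -117.5] 78.0
```

```bash
cat > to.py <<'E'
import sys,numpy as np
from cell import readout
from scipy.spatial.transform import Rotation as Ro
x,y,z,yaw=map(float,sys.argv[1:]);s=readout.state()
R=Ro.from_euler("xyz",s["tcp_rot"]);d=R.inv().apply(np.array([x,y,z])-s["eef_pos"])
cy=np.degrees(s["tcp_rot"][2]);tw=-((yaw-cy+180)%360-180)
print("dp",d.round(1),"twist",round(tw,1),"| yaw now",round(cy,1),"q6",s["joints"][5].round(2),"t",round(s["t"],1),"dist",np.linalg.norm(d).round())
E
python3 to.py 458.7 376.7 70 157.2
```

```text
dp [-278.6 -100.5  144.2] twist 0.2 | yaw now 157.4 q6 -0.11 t 0.1 dist 329.0
```

```bash
python3 -m jog '{"dp":[[-278.6,-100.5,144],[-278.6,-100.5,144],[-278.6,-100.5,144],[-278.6,-100.5,144],[-278.6,-100.5,144],[-278.6,-100.5,144],[-278.6,-100.5,144],[-278.6,-100.5,144]],"twist":[0,0,0,0,0,0,0,0],"claw":[-1,-1,-1,-1,-1,-1,-1,-1]}'; python3 to.py 458.7 376.7 5 157.2
```

```text
t: 0.77
eef_pos: [460.0, 375.2, 69.4]
tcp_rot: [-3.141, -0.0, 2.746]
ft_force: [0.6, 1.1, -0.6]
opening: 0.999
dp [ 1.8  0.9 64.4] twist 0.2 | yaw now 157.4 q6 -0.6 t 0.8 dist 64.0
```

```bash
python3 - <<'E'
from h import *
m=eyes.camera_model("wrist");im=eyes.read_camera("wrist");cv2.imwrite("pics/w1.png",im[...,::-1])
print(readout.state()["eef_pos"].round(1),ray(m,[[0,0]])[0].round())
i=im.astype(int);mk=((i[...,0]-i[...,2]>22)&(i[...,0]>75)).astype(np.uint8)
c=max(cv2.findContours(cv2.morphologyEx(mk,3,np.ones((9,9))),0,1)[0],key=cv2.contourArea)[:,0]
P=plane(m,c,30)[:,:2].astype(np.float32);print(cv2.minAreaRect(P),c.min(0),c.max(0))
E
python3 to.py 458.7 376.7 5 157.2
```

```text
[462.9 371.5  66.6] [388. 406. 239.]
((458.01373291015625, 377.6030578613281), (55.15433120727539, 103.55318450927734), 67.4320297241211) [274 140] [364 296]
dp [ 5.8  3.3 61.6] twist 0.0 | yaw now 157.2 q6 -0.61 t 0.8 dist 62.0
```

View pics/w1.png

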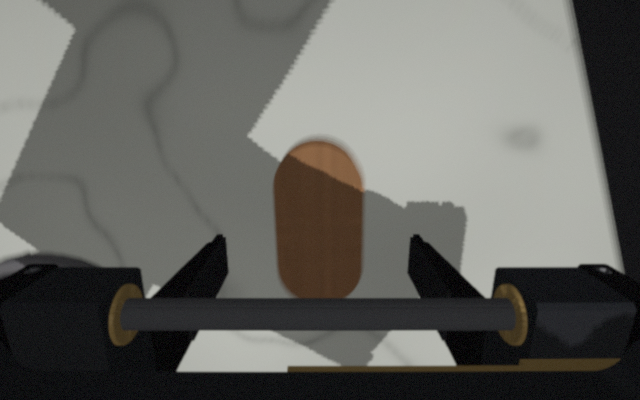

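Wrist view: the block is centred between the fingers (columns 274–364), and its position agrees with the top view to 1 mm. Descend.

```bash
python3 -m jog '{"dp":[[0,0,20],[0,0,45],[0,0,65],[0,0,65],[0,0,65],[0,0,65]],"twist":[0,0,0,0,0,0],"claw":[-1,-1,-1,-1,-1,-1]}'; python3 to.py 458.7 376.7 5 157.2; python3 -m jog '{"dp":[[0,0,0],[0,0,0],[0,0,0],[0,0,0],[0,0,0],[0,0,0]],"twist":[0,0,0,0,0,0],"claw":[1,1,1,1,1,1]}'
```

```text
t: 1.32
eef_pos: [459.2, 377.4, 6.5]
tcp_rot: [3.141, 0.0, 2.747]
ft_force: [0.4, 0.7, 0.4]
opening: 0.999
dp [ 0.2 -0.8  1.5] twist 0.2 | yaw now 157.4 q6 -0.6 t 1.3 dist 2.0
t: 1.82
eef_pos: [458.9, 377.1, 5.9]
tcp_rot: [3.141, 0.0, 2.747]
ft_force: [-0.4, -0.5, 0.2]
opening: 0.637
```

```bash
python3 -m jog '{"dp":[[0,0,0],[0,0,0],[0,0,0],[0,0,-20],[0,0,-50],[0,0,-75],[0,0,-75],[0,0,-75]],"twist":[0,0,0,0,0,0,0,0],"claw":[1,1,1,1,1,1,1,1]}'; python3 to.py 474.5 152 80 157.2
```

```text
t: 2.48
eef_pos: [459.2, 377.3, 81.6]
tcp_rot: [3.14, 0.001, 2.747]
ft_force: [0.3, 0.2, -2.0]
opening: 0.584
dp [-100.7 -202.1    1.3] twist 0.2 | yaw now 157.4 q6 -0.6 t 2.5 dist 226.0
```

```bash
python3 -m jog '{"dp":[[-15,-30,0],[-32,-64,0],[-50,-100,0],[-67,-134,0],[-84,-168,0],[-100.8,-201.5,0],[-100.8,-201.5,0],[-100.8,-201.5,0]],"twist":[0,0,0,0,0,0,0,0],"claw":[1,1,1,1,1,1,1,1]}'; python3 -m jog '{"dp":[[0,0,0],[0,0,15],[0,0,35],[0,0,46],[0,0,50],[0,0,52],[0,0,52],[0,0,52]],"twist":[0,0,0,0,0,0,0,0],"claw":[1,1,1,1,1,1,1,1]}'; python3 to.py 474.5 152 27 157.4
python3 - <<'E'
from h import *
a=[eyes.read_camera(n) for n in("top","side")]
v=np.hstack([cv2.resize(a[0][190:300,200:330],(400,340),interpolation=2),cv2.resize(a[1][210:320,290:420],(400,340),interpolation=2)])
cv2.imwrite("pics/p1.png",v[...,::-1])
E
```

```text
t: 3.15
eef_pos: [474.1, 150.5, 79.6]
tcp_rot: [-3.141, -0.002, 2.743]
ft_force: [0.6, 0.6, -1.1]
opening: 0.59
t: 3.82
eef_pos: [474.6, 152.8, 29.0]
tcp_rot: [3.141, 0.0, 2.748]
ft_force: [0.7, -0.1, -0.7]
opening: 0.589
dp [-0.2 -0.8  2. ] twist 0.0 | yaw now 157.4 q6 -1.0 t 3.8 dist 2.0
```

View pics/p1.png

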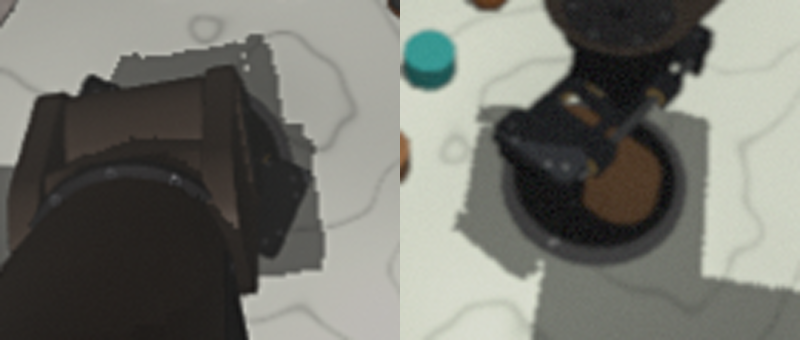

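Block is held over the pad (crop right, ~(625,180)); lower by 1 mm, release, lift.

```bash
python3 -m jog '{"dp":[[0,0,1],[0,0,1],[0,0,1],[0,0,1],[0,0,1],[0,0,1],[0,0,1],[0,0,1]],"twist":[0,0,0,0,0,0,0,0],"claw":[1,1,1,-1,-1,-1,-1,-1]}'; python3 -m jog '{"dp":[[0,0,0],[0,0,0],[0,0,-25],[0,0,-60],[0,0,-100],[0,0,-130],[0,0,-130],[0,0,-130]],"twist":[0,0,0,0,0,0,0,0],"claw":[-1,-1,-1,-1,-1,-1,-1,-1]}'; python3 to.py 483.8 -378 157 183.5
```

```text
t: 4.58
eef_pos: [474.4, 152.3, 27.7]
tcp_rot: [3.142, -0.0, 2.747]
ft_force: [-0.3, -0.6, -0.3]
opening: 0.881
t: 5.25
eef_pos: [474.9, 152.4, 159.0]
tcp_rot: [3.14, 0.003, 2.747]
ft_force: [0.1, -0.7, -0.1]
opening: 0.998
dp [-212.1 -486.2    1.7] twist -26.1 | yaw now 157.4 q6 -1.0 t 5.2 dist 530.0
```

```bash
python3 -m jog '{"dp":[[-16,-36,0],[-32,-72,0],[-48,-109,0],[-64,-146,0],[-80,-182,0],[-95,-217,0],[-110,-250,0],[-110,-250,0]],"twist":[0,0,0,0,0,0,0,0],"claw":[-1,-1,-1,-1,-1,-1,-1,-1]}'; python3 -m jog '{"dp":[[-16,-36,0],[-32,-72,0],[-48,-109,0],[-64,-146,0],[-80,-182,0],[-95,-217,0],[-102,-235.8,0],[-102,-235.8,0]],"twist":[-4,-8,-12,-16,-20,-24,-26,-26],"claw":[-1,-1,-1,-1,-1,-1,-1,-1]}';  python3 -m jog '{"dp":[[0,0,0],[0,0,30],[0,0,60],[0,0,60],[0,0,60]],"twist":[0,0,0,0,0],"claw":[-1,-1,-1,-1,-1]}'; python3 to.py 483.8 -378 5 183.5
```

```text
t: 5.92
eef_pos: [479.6, -125.7, 156.1]
tcp_rot: [-3.141, -0.001, 2.743]
ft_force: [-0.0, 1.1, 0.1]
opening: 1.005
t: 6.58
eef_pos: [482.4, -381.0, 155.3]
tcp_rot: [3.14, -0.001, -3.084]
ft_force: [0.2, 0.7, -1.0]
opening: 0.996
t: 7.0
eef_pos: [483.0, -375.9, 96.5]
tcp_rot: [3.139, -0.003, -3.082]
ft_force: [1.0, 0.2, 0.6]
opening: 1.0
dp [-0.9 -2.4 91.5] twist -0.1 | yaw now -176.6 q6 -2.4 t 7.0 dist 92.0
```

Check the turntable state and the oblong from top/wrist while here.

```bash
cat > top.py <<'E'
from h import *
import sys
# args: u v half z  -> brown face under top camera
def face(u,v,h,z,im,m,thr=22):
    i=im.astype(int);mk=((i[...,0]-i[...,2]>thr)&(i[...,0]>75)).astype(np.uint8);q=np.zeros_like(mk)
    q[v-h:v+h+1,u-h:u+h+1]=mk[v-h:v+h+1,u-h:u+h+1];q=cv2.morphologyEx(q,3,np.ones((5,5)))
    c=max(cv2.findContours(q,0,1)[0],key=cv2.contourArea)[:,0]
    return cv2.minAreaRect(plane(m,c,z)[:,:2].astype(np.float32))
E
python3 - <<'E'
from top import *
im=eyes.read_camera("top");print(face(265,245,32,52,im,eyes.camera_model("top")))
i=im.astype(int)
for (u,v,h,z,mk) in [(265,245,40,22,(i.sum(2)<395)),(374,250,34,8,(i.sum(2)<395)&(i.sum(2)>200))]:
    q=np.zeros(mk.shape,np.uint8);q[v-h:v+h+1,u-h:u+h+1]=mk[v-h:v+h+1,u-h:u+h+1];q=cv2.morphologyEx(q,2,np.ones((3,3)))
    c=max(cv2.findContours(q,0,1)[0],key=cv2.contourArea)[:,0];print(cv2.minAreaRect(plane(eyes.camera_model("top"),c,z)[:,:2].astype(np.float32)))
m=eyes.camera_model("wrist");w=eyes.read_camera("wrist");print(readout.state()["eef_pos"])
i=w.astype(int);mk=((i[...,0]-i[...,2]>15)).astype(np.uint8);mk[300:]=0
c=max(cv2.findContours(mk,0,1)[0],key=cv2.contourArea)[:,0];print(cv2.minAreaRect(plane(m,c,30)[:,:2].astype(np.float32)))
cv2.imwrite("pics/t2.png",np.hstack([cv2.resize(im[190:300,200:420],(440,220)),cv2.resize(w,(352,220))])[...,::-1])
E
```

```text
((473.54718017578125, 151.512939453125), (57.94057846069336, 110.15709686279297), 68.2376937866211)
((475.8023376464844, 150.99072265625), (146.53350830078125, 147.47901916503906), 1.3480968475341797)
((467.22076416015625, -121.82869720458984), (170.73818969726562, 173.0175323486328), 0.7128073573112488)
[ 483.91478044 -377.23276611   98.7952712 ]
((482.8729248046875, -378.8285217285156), (83.03849792480469, 47.72450637817383), 3.4829037189483643)
```

View pics/t2.png

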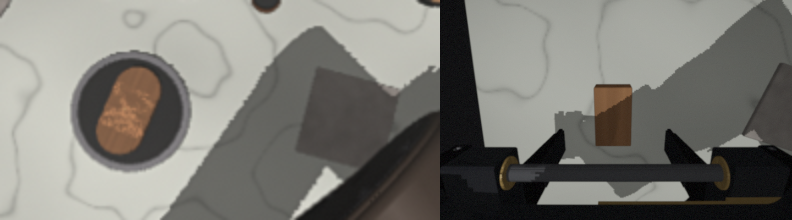

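Large plinth sits centred on the pad (within ~2 mm); oblong is between the fingers. Grasp it.

```bash
python3 -m jog '{"dp":[[0,0,25],[0,0,55],[0,0,80],[0,0,92],[0,0,92],[0,0,92],[0,0,92],[0,0,92]],"twist":[0,0,0,0,0,0,0,0],"claw":[-1,-1,-1,-1,-1,-1,1,1]}'; python3 -m jog '{"dp":[[0,0,0],[0,0,0],[0,0,0],[0,0,0],[0,0,0],[0,0,0],[0,0,0],[0,0,0]],"twist":[0,0,0,0,0,0,0,0],"claw":[1,1,1,1,1,1,1,1]}';python3 to.py 483.8 -378 5 183.5; python3 -m jog '{"dp":[[0,0,0],[0,0,-20],[0,0,-60],[0,0,-100],[0,0,-120],[0,0,-120],[0,0,-120]],"twist":[0,0,0,0,0,0,0],"claw":[1,1,1,1,1,1,1]}'; python3 to.py 473.5 151.5 125 158
```

```text
t: 7.77
eef_pos: [484.0, -378.3, 7.4]
tcp_rot: [-3.14, 0.002, -3.083]
ft_force: [-0.3, -0.9, -1.0]
opening: 0.912
t: 8.43
eef_pos: [483.3, -377.7, 5.6]
tcp_rot: [3.141, 0.0, -3.083]
ft_force: [0.5, -0.3, 0.1]
opening: 0.5
dp [-0.5 -0.3  0.6] twist -0.1 | yaw now -176.6 q6 -2.4 t 8.4 dist 1.0
t: 9.02
eef_pos: [483.4, -377.8, 126.3]
tcp_rot: [-3.14, 0.001, -3.083]
ft_force: [-0.1, 1.0, -1.0]
opening: 0.504
dp [-21.3 529.    0.7] twist 25.4 | yaw now -176.6 q6 -2.4 t 9.0 dist 529.0
```

```bash
python3 -m jog '{"dp":[[-1,25,0],[-3,65,0],[-4,105,0],[-6,145,0],[-7,185,0],[-9,220,0],[-10,250,0],[-11,270,0]],"twist":[0,0,0,0,0,0,0,0],"claw":[1,1,1,1,1,1,1,1]}'; python3 -m jog '{"dp":[[-1,38,0],[-3,75,0],[-4,112,0],[-6,150,0],[-7,187,0],[-9,220,0],[-10,248,0],[-10.5,259,0]],"twist":[3,6,10,14,18,22,25.5,25.5],"claw":[1,1,1,1,1,1,1,1]}'; python3 -m jog '{"dp":[[0,0,0],[0,0,0],[0,0,0],[0,0,25],[0,0,40],[0,0,40],[0,0,40],[0,0,40]],"twist":[0,0,0,0,0,0,0,0],"claw":[1,1,1,1,1,1,1,1]}';python3 to.py 473.5 151.5 57.6 158
```

```text
t: 9.68
eef_pos: [477.0, -104.7, 124.0]
tcp_rot: [3.14, -0.003, -3.081]
ft_force: [0.7, 0.7, -1.0]
opening: 0.506
t: 10.35
eef_pos: [472.4, 154.4, 124.1]
tcp_rot: [-3.14, -0.002, 2.754]
ft_force: [-0.6, -0.0, -1.0]
opening: 0.503
t: 11.02
eef_pos: [474.0, 150.9, 86.2]
tcp_rot: [3.141, 0.0, 2.755]
ft_force: [0.2, 0.1, -0.7]
opening: 0.505
dp [ 0.7  0.3 28.6] twist -0.2 | yaw now 157.8 q6 -1.01 t 11.0 dist 29.0
```

```bash
python3 -m jog '{"dp":[[0,0,12],[0,0,20],[0,0,25],[0,0,28],[0,0,28],[0,0,28],[0,0,28.5],[0,0,28.5]],"twist":[0,0,0,0,0,0,0,0],"claw":[1,1,1,1,1,1,1,1]}'; python3 -m jog '{"dp":[[0,0,0],[0,0,0],[0,0,0],[0,0,0],[0,0,0],[0,0,0],[0,0,0],[0,0,0]],"twist":[0,0,0,0,0,0,0,0],"claw":[1,1,-1,-1,-1,-1,-1,-1]}'; python3 -m jog '{"dp":[[0,0,0],[0,0,-25],[0,0,-60],[0,0,-100],[0,0,-100],[0,0,-100]],"twist":[0,0,0,0,0,0],"claw":[-1,-1,-1,-1,-1,-1]}';python3 to.py 642.3 191 157 157.8
```

```text
t: 11.68
eef_pos: [473.7, 151.7, 57.4]
tcp_rot: [3.141, 0.0, 2.756]
ft_force: [-0.6, 0.0, 2.0]
opening: 0.501
t: 12.35
eef_pos: [473.5, 151.7, 57.1]
tcp_rot: [3.142, -0.0, 2.756]
ft_force: [-0.3, -0.4, 0.1]
opening: 0.87
t: 12.85
eef_pos: [474.3, 151.8, 159.0]
tcp_rot: [3.139, 0.004, 2.756]
ft_force: [0.4, 0.0, -0.3]
opening: 1.002
dp [-140.9   99.6    2.7] twist 0.1 | yaw now 157.9 q6 -1.01 t 12.8 dist 173.0
```

```bash
python3 -m jog '{"dp":[[-28,20,0],[-58,41,0],[-88,62,0],[-118,83,30],[-141.5,100,60],[-141.5,100,60],[-141.5,100,60],[-141.5,100,60]],"twist":[0,0,0,0,0,0,0,0],"claw":[-1,-1,-1,-1,-1,-1,-1,-1]}'; python3 to.py 642.3 191 5 157.8
python3 - <<'E'
from top import *
im=eyes.read_camera("top");m=eyes.camera_model("top")
mw=eyes.camera_model("wrist");w=eyes.read_camera("wrist");print(readout.state()["eef_pos"])
i=w.astype(int);mk=((i[...,0]-i[...,2]>15)).astype(np.uint8);mk[300:]=0
c=max(cv2.findContours(mk,0,1)[0],key=cv2.contourArea)[:,0];print(cv2.minAreaRect(plane(mw,c,30)[:,:2].astype(np.float32)))
s=eyes.read_camera("side")
cv2.imwrite("pics/t3.png",np.hstack([cv2.resize(im[150:300,180:340],(256,240),interpolation=2),cv2.resize(w,(300,240)),cv2.resize(s[180:320,250:410],(244,240),interpolation=2)])[...,::-1])
E
```

```text
t: 13.52
eef_pos: [641.3, 190.8, 96.0]
tcp_rot: [-3.14, -0.002, 2.756]
ft_force: [-0.2, 0.7, 0.5]
opening: 1.003
dp [-1.1  0.7 91. ] twist 0.1 | yaw now 157.9 q6 -0.99 t 13.5 dist 91.0
[641.68492181 190.9053914   98.14701467]
((497.6343078613281, 127.92015838623047), (89.3425521850586, 51.27190399169922), 67.58206939697266)
```

View pics/t3.png

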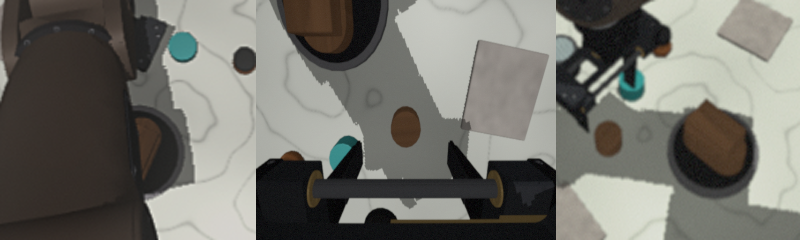

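Wrist view: disc centred between fingers; the turquoise decoy is ~15 mm outside the left finger's path. Descend and grasp.

```bash
python3 -m jog '{"dp":[[0,0,25],[0,0,55],[0,0,80],[0,0,92],[0,0,92],[0,0,92],[0,0,92],[0,0,92]],"twist":[0,0,0,0,0,0,0,0],"claw":[-1,-1,-1,-1,-1,-1,1,1]}'; python3 -m jog '{"dp":[[0,0,0],[0,0,0],[0,0,0],[0,0,0],[0,0,0],[0,0,0],[0,0,0],[0,0,0]],"twist":[0,0,0,0,0,0,0,0],"claw":[1,1,1,1,1,1,1,1]}';python3 to.py 642 191 5 157.8; python3 -m jog '{"dp":[[0,0,0],[0,0,-20],[0,0,-60],[0,0,-100],[0,0,-130],[0,0,-150],[0,0,-150],[0,0,-150]],"twist":[0,0,0,0,0,0,0,0],"claw":[1,1,1,1,1,1,1,1]}'; python3 - <<'E'
from top import *
im=eyes.read_camera("top")
try: print(face(265,242,32,82,im,eyes.camera_model("top")))
except Exception as e: print(e)
E
python3 to.py 473.5 151.5 155 157.8
```

```text
t: 14.33
eef_pos: [643.1, 191.2, 7.1]
tcp_rot: [3.14, 0.002, 2.756]
ft_force: [-1.1, 0.1, -0.0]
opening: 0.915
t: 15.0
eef_pos: [642.3, 191.0, 5.1]
tcp_rot: [3.141, -0.0, 2.755]
ft_force: [-0.3, 0.6, 0.4]
opening: 0.477
dp [ 0.3 -0.1  0.1] twist 0.1 | yaw now 157.9 q6 -0.99 t 15.0 dist 0.0
t: 15.67
eef_pos: [642.4, 191.0, 155.9]
tcp_rot: [3.141, 0.001, 2.756]
ft_force: [-0.2, -0.4, -1.4]
opening: 0.479
((506.2420959472656, 150.68359375), (13.889204025268555, 16.941370010375977), 65.06600952148438)
dp [141.1 -99.9  -0.4] twist 0.1 | yaw now 157.9 q6 -0.99 t 15.7 dist 173.0
```

```bash
python3 -m jog '{"dp":[[20,-14,0],[45,-32,0],[72,-51,0],[100,-71,0],[125,-88,0],[141.4,-100,0],[141.4,-100,0],[141.4,-100,0]],"twist":[0,0,0,0,0,0,0,0],"claw":[1,1,1,1,1,1,1,1]}'; python3 -m jog '{"dp":[[0,0,0],[0,0,15],[0,0,35],[0,0,50],[0,0,58],[0,0,58],[0,0,58],[0,0,58]],"twist":[0,0,0,0,0,0,0,0],"claw":[1,1,1,1,1,1,1,1]}';python3 to.py 473.5 151.5 87 157.8
python3 - <<'E'
from h import *
w=eyes.read_camera("wrist");s=eyes.read_camera("side")
cv2.imwrite("pics/t4.png",np.hstack([cv2.resize(w,(400,260)),cv2.resize(s[200:310,280:450],(400,260),interpolation=2)])[...,::-1])
E
```

```text
t: 16.38
eef_pos: [472.9, 151.4, 154.3]
tcp_rot: [-3.141, -0.001, 2.755]
ft_force: [1.0, 0.6, -0.6]
opening: 0.477
t: 17.05
eef_pos: [474.2, 151.7, 97.6]
tcp_rot: [3.141, 0.001, 2.756]
ft_force: [-0.1, 0.4, -0.7]
opening: 0.479
dp [ 0.6 -0.5 10.6] twist 0.1 | yaw now 157.9 q6 -1.01 t 17.1 dist 11.0
```

View pics/t4.png

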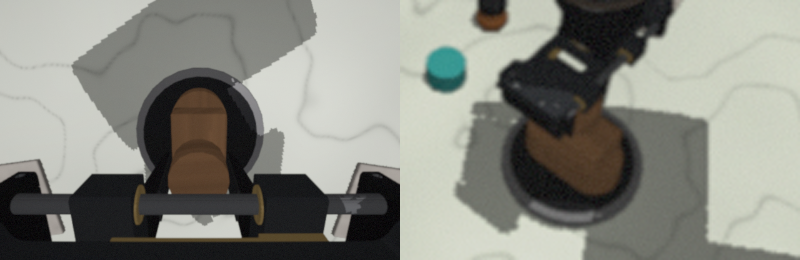

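Wrist view shows the disc held over the aligned oblong and large plinth. Lower 10 mm, release, lift.

```bash
python3 -m jog '{"dp":[[0,0,5],[0,0,8],[0,0,10],[0,0,10],[0,0,10],[0,0,10],[0,0,10.3],[0,0,10.3]],"twist":[0,0,0,0,0,0,0,0],"claw":[1,1,1,1,1,1,1,1]}'; python3 -m jog '{"dp":[[0,0,0],[0,0,0],[0,0,0],[0,0,0],[0,0,0],[0,0,0],[0,0,0],[0,0,0]],"twist":[0,0,0,0,0,0,0,0],"claw":[1,1,-1,-1,-1,-1,-1,-1]}'; python3 -m jog '{"dp":[[0,0,0],[0,0,-25],[0,0,-60],[0,0,-83],[0,0,-83],[0,0,-83]],"twist":[0,0,0,0,0,0],"claw":[-1,-1,-1,-1,-1,-1]}';python3 to.py 620 -14 170 157.8
```

```text
t: 17.82
eef_pos: [473.6, 151.6, 87.1]
tcp_rot: [3.141, 0.0, 2.755]
ft_force: [-0.9, -0.0, 5.2]
opening: 0.476
t: 18.48
eef_pos: [473.7, 151.6, 86.8]
tcp_rot: [3.142, -0.0, 2.755]
ft_force: [-0.1, 0.6, -0.6]
opening: 0.842
t: 18.98
eef_pos: [474.0, 151.7, 170.7]
tcp_rot: [3.14, 0.002, 2.756]
ft_force: [0.5, 0.8, -0.6]
opening: 0.997
dp [-197.7  -98.5    0.9] twist 0.1 | yaw now 157.9 q6 -1.01 t 19.0 dist 221.0
```

```bash
python3 -m jog '{"dp":[[-28,-14,0],[-60,-30,0],[-93,-46,0],[-126,-63,0],[-159,-79,0],[-185,-92,30],[-198,-98.5,60],[-198,-98.5,60]],"twist":[0,0,0,0,0,0,0,0],"claw":[-1,-1,-1,-1,-1,-1,-1,-1]}'; python3 -m jog '{"dp":[[0,0,0],[0,0,0],[0,0,0]],"twist":[0,0,0],"claw":[-1,-1,-1]}'; python3 to.py 620 -14 5 157.8
python3 - <<'E'
from top import *
im=eyes.read_camera("top");m=eyes.camera_model("top")
mw=eyes.camera_model("wrist");w=eyes.read_camera("wrist")
i=w.astype(int);mk=((i[...,0]-i[...,2]<10)&(i.sum(2)<130)).astype(np.uint8);mk[260:]=0
n,l,s,c=cv2.connectedComponentsWithStats(mk)
for k in range(1,n):
    if s[k,4]>300: print(s[k],plane(mw,[c[k]],44)[0].round(1))
print("tower discs",face(265,242,32,112,im,m))
s=eyes.read_camera("side")
cv2.imwrite("pics/t5.png",np.hstack([cv2.resize(im[180:300,200:340],(280,240),interpolation=2),cv2.resize(w,(300,240)),cv2.resize(s[210:310,290:410],(220,240),interpolation=2)])[...,::-1])
E
```

```text
t: 19.65
eef_pos: [618.6, -16.4, 102.8]
tcp_rot: [-3.139, -0.008, 2.753]
ft_force: [-0.5, 0.1, -1.3]
opening: 1.004
t: 19.9
eef_pos: [619.9, -13.3, 111.1]
tcp_rot: [3.141, 0.001, 2.756]
ft_force: [1.2, 0.2, 0.7]
opening: 0.999
dp [ -0.2  -0.7 106.1] twist 0.1 | yaw now 157.9 q6 -1.31 t 19.9 dist 106.0
[390   0  83  32 339] [528.1  92.5  44. ]
[ 418    0  103   17 1140] [532.7 121.5  44. ]
[ 293  189   50   52 2003] [621.3 -13.   44. ]
[192 235  34  25 509] [618.  -94.1  44. ]
[409 235  35  25 546] [675.1  47.3  44. ]
tower discs ((475.7928161621094, 151.39727783203125), (38.627784729003906, 98.03370666503906), 68.79407501220703)
```

View pics/t5.png

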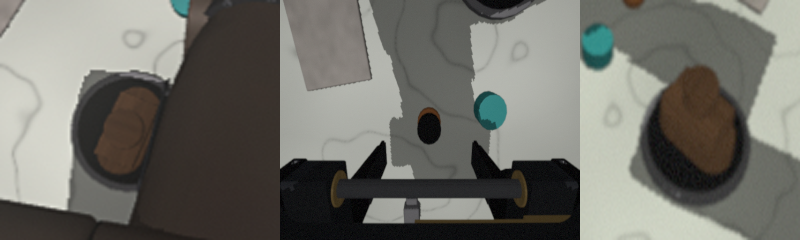

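Tower looks stacked and centred; the jar is centred between the fingers, and the decoy is clear.

```bash
python3 -m jog '{"dp":[[0,0,30],[0,0,65],[0,0,92],[0,0,105],[0,0,105],[0,0,105],[0,0,105],[0,0,105]],"twist":[0,0,0,0,0,0,0,0],"claw":[-1,-1,-1,-1,-1,-1,1,1]}'; python3 -m jog '{"dp":[[0,0,0],[0,0,0],[0,0,0],[0,0,0],[0,0,0],[0,0,0],[0,0,0],[0,0,0]],"twist":[0,0,0,0,0,0,0,0],"claw":[1,1,1,1,1,1,1,1]}';python3 to.py 620 -14 5 157.8; python3 -m jog '{"dp":[[0,0,0],[0,0,-20],[0,0,-55],[0,0,-95],[0,0,-135],[0,0,-165],[0,0,-180],[0,0,-180]],"twist":[0,0,0,0,0,0,0,0],"claw":[1,1,1,1,1,1,1,1]}'; python3 -m jog '{"dp":[[0,0,0],[0,0,0]],"twist":[0,0],"claw":[1,1]}'; python3 to.py 473.6 151.6 185 157.8
```

```text
t: 20.72
eef_pos: [620.9, -14.2, 6.7]
tcp_rot: [3.141, 0.003, 2.756]
ft_force: [-0.1, -0.4, 0.9]
opening: 0.912
t: 21.38
eef_pos: [620.0, -14.2, 4.8]
tcp_rot: [3.142, -0.0, 2.756]
ft_force: [0.0, 0.5, 0.5]
opening: 0.41
dp [ 0.   0.2 -0.2] twist 0.1 | yaw now 157.9 q6 -1.31 t 21.4 dist 0.0
t: 22.05
eef_pos: [621.1, -14.3, 188.5]
tcp_rot: [3.14, 0.006, 2.756]
ft_force: [0.8, 0.3, -0.8]
opening: 0.405
t: 22.22
eef_pos: [619.3, -14.1, 183.2]
tcp_rot: [-3.141, -0.002, 2.755]
ft_force: [-0.7, -0.1, -1.6]
opening: 0.413
dp [197.4  98.7  -1.4] twist 0.1 | yaw now 157.9 q6 -1.31 t 22.2 dist 221.0
```

```bash
python3 -m jog '{"dp":[[22,11,0],[52,26,0],[84,42,0],[117,58,0],[150,75,0],[178,89,0],[198,98.5,0],[198,98.5,0]],"twist":[0,0,0,0,0,0,0,0],"claw":[1,1,1,1,1,1,1,1]}'; python3 -m jog '{"dp":[[0,0,0],[0,0,0],[0,0,15],[0,0,35],[0,0,50],[0,0,57],[0,0,57],[0,0,57]],"twist":[0,0,0,0,0,0,0,0],"claw":[1,1,1,1,1,1,1,1]}';python3 -m jog '{"dp":[[0,0,0],[0,0,0],[0,0,0]],"twist":[0,0,0],"claw":[1,1,1]}';python3 to.py 473.6 151.6 116.8 157.8
```

```text
t: 22.88
eef_pos: [470.3, 153.7, 183.3]
tcp_rot: [-3.14, -0.004, 2.758]
ft_force: [1.6, -0.4, -1.1]
opening: 0.409
t: 23.55
eef_pos: [474.1, 151.1, 127.7]
tcp_rot: [-3.141, -0.001, 2.755]
ft_force: [0.0, 0.0, -1.3]
opening: 0.408
t: 23.8
eef_pos: [474.0, 151.6, 128.5]
tcp_rot: [3.141, 0.001, 2.755]
ft_force: [0.1, 0.1, -1.4]
opening: 0.409
dp [ 0.4 -0.2 11.7] twist 0.1 | yaw now 157.9 q6 -1.01 t 23.8 dist 12.0
```

```bash
python3 -m jog '{"dp":[[0,0,5],[0,0,8],[0,0,10],[0,0,11],[0,0,11],[0,0,11],[0,0,11.2],[0,0,11.2]],"twist":[0,0,0,0,0,0,0,0],"claw":[1,1,1,1,1,1,1,1]}'; python3 -m jog '{"dp":[[0,0,0],[0,0,0],[0,0,0],[0,0,0],[0,0,0],[0,0,0],[0,0,0],[0,0,0]],"twist":[0,0,0,0,0,0,0,0],"claw":[1,1,-1,-1,-1,-1,-1,-1]}'; python3 -m jog '{"dp":[[0,0,0],[0,0,-20],[0,0,-50],[0,0,-75],[0,0,-85],[0,0,-85]],"twist":[0,0,0,0,0,0],"claw":[-1,-1,-1,-1,-1,-1]}';python3 to.py 638 -229 200 157.8
```

```text
t: 24.47
eef_pos: [473.7, 151.6, 116.7]
tcp_rot: [3.141, 0.0, 2.756]
ft_force: [-1.4, 0.4, 2.9]
opening: 0.406
t: 25.13
eef_pos: [473.7, 151.6, 116.6]
tcp_rot: [3.142, -0.0, 2.756]
ft_force: [-1.1, -0.3, 0.1]
opening: 0.775
t: 25.63
eef_pos: [474.5, 151.8, 203.9]
tcp_rot: [3.139, 0.004, 2.756]
ft_force: [0.3, 0.3, -0.1]
opening: 1.0
dp [-294.8 -291.2    4.3] twist 0.1 | yaw now 157.9 q6 -1.01 t 25.6 dist 414.0
```

```bash
python3 -m jog '{"dp":[[-20,-20,0],[-43,-43,0],[-66,-66,0],[-89,-89,0],[-112,-112,0],[-135,-135,0],[-155,-155,0],[-165,-165,0]],"twist":[0,0,0,0,0,0,0,0],"claw":[-1,-1,-1,-1,-1,-1,-1,-1]}'; python3 -m jog '{"dp":[[-22,-22,0],[-45,-45,0],[-68,-68,0],[-91,-90,15],[-112,-109,35],[-125,-122,55],[-130,-126,70],[-130,-126,70]],"twist":[0,0,0,0,0,0,0,0],"claw":[-1,-1,-1,-1,-1,-1,-1,-1]}'; python3 -m jog '{"dp":[[0,0,0],[0,0,0],[0,0,0],[0,0,0]],"twist":[0,0,0,0],"claw":[-1,-1,-1,-1]}'; python3 to.py 638 -229 22 157.8
python3 - <<'E'
from top import *
im=eyes.read_camera("top");w=eyes.read_camera("wrist");s=eyes.read_camera("side");m=eyes.camera_model("top")
i=im.astype(int);mk=(i.sum(2)<200).astype(np.uint8)
cv2.imwrite("pics/t6.png",np.hstack([cv2.resize(im[190:300,210:420],(380,240),interpolation=2),cv2.resize(w,(220,240)),cv2.resize(s[210:310,300:400],(200,240),interpolation=2)])[...,::-1])
E
```

```text
t: 26.3
eef_pos: [565.0, -66.1, 200.2]
tcp_rot: [-3.141, -0.001, 2.754]
ft_force: [-0.1, 0.8, -0.9]
opening: 0.998
t: 26.97
eef_pos: [636.0, -229.0, 127.1]
tcp_rot: [3.141, -0.006, 2.754]
ft_force: [-0.7, 0.4, -0.9]
opening: 0.997
t: 27.3
eef_pos: [637.7, -228.2, 133.1]
tcp_rot: [3.142, 0.002, 2.757]
ft_force: [-0.1, 0.4, 0.3]
opening: 0.997
dp [ -0.4  -0.6 111.1] twist 0.1 | yaw now 157.9 q6 -1.63 t 27.3 dist 111.0
```

View pics/t6.png

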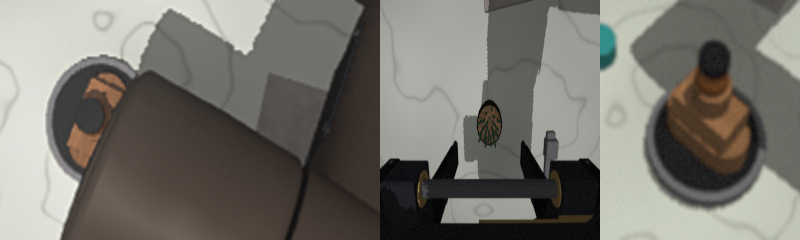

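Tower with jar stands well; the plant is centred between the fingers, the foot is well clear of them. Grasp the rim.

```bash
python3 -m jog '{"dp":[[0,0,30],[0,0,65],[0,0,95],[0,0,110],[0,0,110],[0,0,110],[0,0,110],[0,0,110]],"twist":[0,0,0,0,0,0,0,0],"claw":[-1,-1,-1,-1,-1,-1,1,1]}'; python3 -m jog '{"dp":[[0,0,0],[0,0,0],[0,0,0],[0,0,0],[0,0,0],[0,0,0],[0,0,0],[0,0,0]],"twist":[0,0,0,0,0,0,0,0],"claw":[1,1,1,1,1,1,1,1]}';python3 to.py 638 -229 22 157.8; python3 -m jog '{"dp":[[0,0,0],[0,0,-20],[0,0,-45],[0,0,-60],[0,0,-60],[0,0,-60]],"twist":[0,0,0,0,0,0],"claw":[1,1,1,1,1,1]}'; python3 to.py 467.5 -121 82 157.8
```

```text
t: 28.12
eef_pos: [638.2, -229.4, 23.4]
tcp_rot: [-3.142, 0.003, 2.756]
ft_force: [0.3, 0.2, -0.2]
opening: 0.91
t: 28.78
eef_pos: [637.5, -229.0, 21.9]
tcp_rot: [3.141, 0.0, 2.756]
ft_force: [0.2, 0.2, 4.8]
opening: 0.58
dp [-0.5  0.2 -0.1] twist 0.1 | yaw now 157.9 q6 -1.63 t 28.8 dist 1.0
t: 29.28
eef_pos: [637.3, -229.1, 81.4]
tcp_rot: [-3.142, 0.0, 2.756]
ft_force: [-0.6, -0.2, -2.5]
opening: 0.58
dp [198.   36.2  -0.7] twist 0.1 | yaw now 157.9 q6 -1.63 t 29.3 dist 201.0
```

```bash
python3 -m jog '{"dp":[[25,4.5,0],[60,11,0],[98,18,0],[136,25,0],[170,31,0],[198,36,0],[198,36,0],[198,36,0]],"twist":[0,0,0,0,0,0,0,0],"claw":[1,1,1,1,1,1,1,1]}'; python3 -m jog '{"dp":[[0,0,0],[0,0,15],[0,0,32],[0,0,42],[0,0,48],[0,0,51],[0,0,52],[0,0,52]],"twist":[0,0,0,0,0,0,0,0],"claw":[1,1,1,1,1,1,1,1]}';python3 -m jog '{"dp":[[0,0,0],[0,0,0],[0,0,0.3],[0,0,0.3]],"twist":[0,0,0,0],"claw":[1,1,1,1]}';python3 to.py 467.5 -121 30 157.8
python3 - <<'E'
from h import *
w=eyes.read_camera("wrist");s=eyes.read_camera("side")
cv2.imwrite("pics/t7.png",np.hstack([cv2.resize(w,(400,260)),cv2.resize(s[130:260,300:460],(320,260),interpolation=2)])[...,::-1])
E
```

```text
t: 29.95
eef_pos: [466.3, -120.4, 80.8]
tcp_rot: [3.142, -0.002, 2.756]
ft_force: [1.1, -0.3, -2.4]
opening: 0.583
t: 30.62
eef_pos: [467.7, -121.4, 29.8]
tcp_rot: [3.142, 0.0, 2.755]
ft_force: [0.0, 0.3, -1.6]
opening: 0.582
t: 30.95
eef_pos: [467.9, -121.3, 29.8]
tcp_rot: [3.142, 0.001, 2.756]
ft_force: [0.3, 1.0, 3.9]
opening: 0.579
dp [ 0.5  0.2 -0.2] twist 0.1 | yaw now 157.9 q6 -1.58 t 30.9 dist 1.0
```

View pics/t7.png

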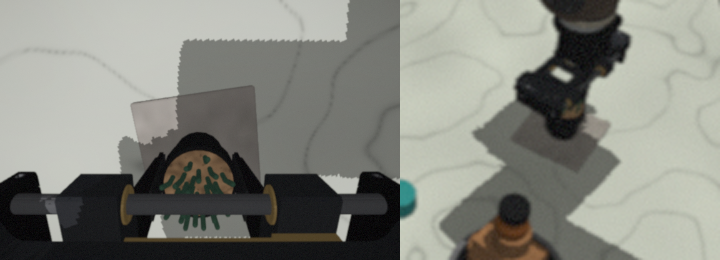

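Plant is in contact with the tile, upright in the grip. Release, lift away and retreat to the right for a full check.

```bash
python3 -m jog '{"dp":[[0,0,0],[0,0,0],[0,0,0],[0,0,0],[0,0,0],[0,0,0],[0,0,0],[0,0,0]],"twist":[0,0,0,0,0,0,0,0],"claw":[-1,-1,-1,-1,-1,-1,-1,-1]}'; python3 -m jog '{"dp":[[0,0,0],[0,0,-15],[0,0,-40],[0,0,-80],[0,0,-120],[0,0,-140],[0,0,-140],[0,0,-140]],"twist":[0,0,0,0,0,0,0,0],"claw":[-1,-1,-1,-1,-1,-1,-1,-1]}'; python3 -m jog '{"dp":[[-10,-25,0],[-25,-60,0],[-38,-95,0],[-52,-130,0],[-66,-165,0],[-80,-200,0],[-94,-235,0],[-100,-250,0]],"twist":[0,0,0,0,0,0,0,0],"claw":[-1,-1,-1,-1,-1,-1,-1,-1]}';  python3 -m jog '{"dp":[[0,0,0],[0,0,0],[0,0,0],[0,0,0],[0,0,0],[0,0,0],[0,0,0],[0,0,0]],"twist":[0,0,0,0,0,0,0,0],"claw":[-1,-1,-1,-1,-1,-1,-1,-1]}'
python3 - <<'E'
from top import *
im=eyes.read_camera("top");s=eyes.read_camera("side");m=eyes.camera_model("top");i=im.astype(int)
mk=((i.sum(2)<200)&(i[...,0]-i[...,2]<15)).astype(np.uint8);mk=cv2.morphologyEx(mk,2,np.ones((3,3)))
n,l,st,c=cv2.connectedComponentsWithStats(mk)
for k in range(1,n):
    if 200<c[k][0]<460 and 90<c[k][1]<300 and st[k,4]>40: print(st[k],plane(m,[c[k]],156)[0].round(1),plane(m,[c[k]],48)[0].round(1))
for nm,a in dict(oblong=(265,242,32,82),plant=(374,246,30,56)).items():
    try: print(nm,face(*a,im,m))
    except Exception as e: print(e)
cv2.imwrite("pics/t8.png",np.vstack([cv2.resize(im[90:310,150:450],(640,300),interpolation=2),cv2.resize(s[120:310,220:440],(640,300),interpolation=2)])[...,::-1])
E
```

```text
t: 31.72
eef_pos: [467.5, -121.1, 29.3]
tcp_rot: [3.141, -0.0, 2.755]
ft_force: [0.4, -1.1, 0.6]
opening: 0.996
t: 32.38
eef_pos: [467.7, -121.2, 170.1]
tcp_rot: [3.141, 0.002, 2.756]
ft_force: [-0.9, -0.2, 0.1]
opening: 1.001
t: 33.05
eef_pos: [465.1, -394.2, 167.0]
tcp_rot: [3.141, -0.002, 2.753]
ft_force: [-0.2, -0.3, 0.2]
opening: 1.003
t: 33.72
eef_pos: [466.1, -390.1, 169.5]
tcp_rot: [-3.142, 0.0, 2.756]
ft_force: [0.3, -1.3, -1.3]
opening: 1.003
[    0    68   640   332 90027] [461.8   0.7 156. ] [464.5  -0.8  48. ]
[285 128  23  14 138] [717.3  71.7 156. ] [746.9  77.7  48. ]
[ 239  219   52   53 1319] [469.7 137.5 156. ] [473.2 150.3  48. ]
oblong ((472.59588623046875, 148.00416564941406), (56.00350570678711, 107.23158264160156), 68.24195098876953)
plant ((468.7066650390625, -122.19361877441406), (44.66634750366211, 47.213836669921875), 34.145877838134766)
```

View pics/t8.png

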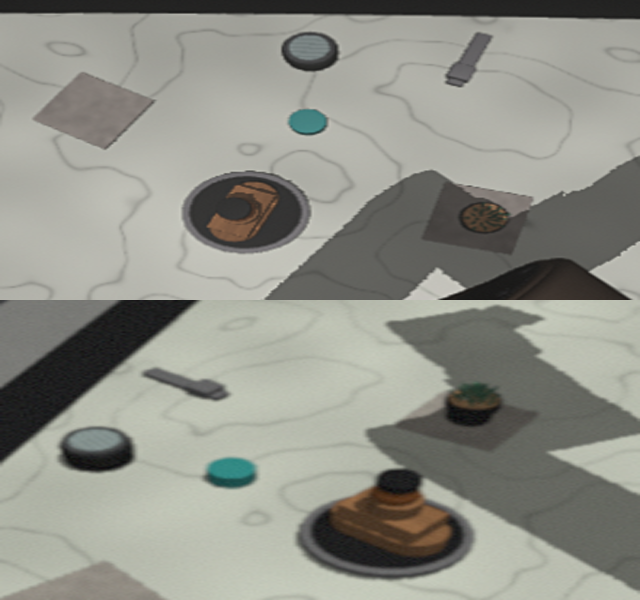

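```bash
python3 - <<'E'
from h import *
from cell import job_done
m=eyes.camera_model("top");ms=eyes.camera_model("side")
print("jar cap top view",plane(m,[[261.5,243]],156)[0].round(),"side view",plane(ms,[[220+399*220/640,120+180*190/300]],156)[0].round())
print(readout.state()["eef_pos"].round(),job_done())
E
```

```text
jar cap top view [474. 144. 156.] side view [475. 156. 156.]
the job is handed in; nothing more can be done
[ 466. -390.  169.] None
```

The tower is built on the turntable and the plant stands on the robot's-right tile. I released everything, backed the gripper away to the right and handed the job in at about 34 s of the 128 s allowed. I got no verdict back.

**Turntable:** the large plinth was about 1–2 mm off centre when I measured it right after placing. In the last pictures the oblong and the disc look centred and aligned on it.

**Jar:** it was released over the tower centre to within about 1 mm by the arm reading. My rough pixel picks of the cap put it at y = 144 from the top view and y = 156 from the side view, with the tower centre at 151.5. They disagree by 12 mm either side of the tower axis. I put that down to the hand-picked pixels and did not resolve it before handing in.

**Oblong:** its last mask merged with the large plinth's top, so that fit is not an independent measurement. Its position rests on the arm reading and the pictures.

**Plant:** it measured about 1–2 mm from the tile centre and is upright.

**Undisturbed:** the lens, the foot and the turquoise disc look unmoved in the pictures; I did not re-measure them.

I viewed 11 pictures.

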